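# Fasten the key box on the office shelf with its hasp and pin

### The arm

A 6-joint arm with a two-finger parallel gripper is mounted at the origin on the work surface. World frame = base frame: x ahead of the robot, y to its left, z up, the work surface at z = 0. Lengths are in m, angles in rad, forces in N, time in s.
With the tool pointing down it reaches from about 0.375 to 0.925 m from the base axis. Payload 5.7 kg.
Tool frame: the origin (TCP) lies between the finger pads; the fingertips stand 8 mm ahead of it and the grasp point (between the pads) lies 11 mm behind it; z points along the fingers, y is the line along which they close (so a half turn about z gives the same grasp; the last joint's range is limited). The gripper opens to 88 mm and grips with 3 to 60 N. Pads are 20 mm wide; open, the fingers measure 115 mm over their backs; the gripper's body (75 mm by 178 mm) begins 61 mm behind the grasp point.
Start: joints at [1.061, 0.359, 1.51, -0, 1.272, -0.115], TCP at [0.231, 0.554, 0.231] pointing down, gripper open.
Joint ranges: [-2.97, 2.97], [-1.01, 2.36], [0.21, 2.38], [-0.96, 4.11], [0.2, 2.71], [-2.98, 2.98]. Speed limits (rad/s): [2.39, 2.39, 3.14, 3.14, 3.14, 3.14].

### API

Orientations are given as a 3x3 rotation matrix whose columns are the frame's x, y, z axes.
In Python, from plant import telemetry, vision, ticket gives the robot as it stands.
- The arm moves only by the shell command python3 -m jog 'ROWS' [OPENING] [FORCE]. ROWS is JSON, a list of rows, each an object with "delta_pos": the shift along the tool's x, y, z as a fraction of full scale, a list of three; "spin": the turn about the tool's z as a fraction of full scale. In form: [{"delta_pos": [tx, ty, tz], "spin": spin}, ...]. A call has exactly 10 rows; each row is the pose to reach, as a shift and turn from the pose commanded when the call began, along the tool's axes at that moment, turning the shorter way round; what a row does not reach only later rows make up. Full scale, the value 1, is 0.15 m for a shift and 2 pi rad for a turn. A row lasts 1/10 s, in which the tool goes at most 50 mm and 8.59 degrees, less where a joint would pass 70% of its speed; a pose out of reach is approached as far as the arm can. A call with a number of a shift or a turn outside -1 to 1 is refused whole. A call with a gripper value outside its range is refused whole. OPENING is the opening, from 0 (shut) to 1 (fully open), set as the call begins (- or left out, the last holds). The fingers move at their own pace and stop on an object; FORCE is the grip in N (left out, the last holds). Time passes only in rows, so rows that repeat a pose let the fingers close, or fill a call up. It gives the time, the measured TCP pose, the force, the opening and the grip force at its end, in the units of the state.
- telemetry.sense(): the state, without advancing time (a new reading comes with each control period).
- vision.read_camera(name): name is "scene" or "top" or "wrist"; returns a dict with "img" (384x512x3 uint8, blue, green, red), "fx", "fy", "cx", "cy" (pixels), "distortion" ([k1, k2, p1, p2, k3] as OpenCV has them; the pictures are not rectified), "R" (3x3) and "t" (3): a world point X has camera coordinates R X + t. Camera axes: x right, y down, z forward; pixel columns grow to the right and rows downward; lengths in m; the calibration is good to about 2 mm. A picture is of the moment at which its call begins. There is no depth.
- ticket.job_done(): hands the job in; it is judged then, once.
The state is a dict: "time_s": time; "joints": joint angles; "joint_velocities": joint speeds; "tau": joint torques, N m; "ee_pos": TCP position; "orientation": TCP orientation; "ft_force": force on the tool from outside, world axes, zero at the start; "torque": the same for the moment, N m; "gripper_width": opening from 0.0 (shut) to 1.0 (fully open); "grip_force": force on a finger pad.
Only numpy, scipy, OpenCV 4.12 (cv2) and the standard library are available. Lean on these libraries where they do the work, as an engineer would, in place of code of your own. Each camera call takes 0.05 s, during which the arm holds its last target. There are 200 camera calls.

### The job

Fasten the key box on the shelf: push its lid fully shut, swing the hasp down flat over the staple, then take the yellow-handled pin out of the coral tray and drop it down through the staple until its collar sits on the staple. Let go of the pin, and leave the router, tape dispenser, stapler and pencil cup where they stand.

Things in the scene. Friction and masses are not known exactly. Their poses are not given: they have to be found in the camera images.
- box: Fixed grey-blue steel key box, 200 wide (y), 185 deep (x), 130 high. Origin: centre of its underside, on the shelf top (30 above the work surface). +x is its front, facing away from the robot (within 0.25 rad of world +x): a plane leaning back 30 degrees from vertical, foot at x = 92, top edge (the shut lid's front edge, height 130) at x = 17.5. Back upright, x = -92.5.
- lid (a joint): Angle (rad) of the box's lid, 12 thick and about 110 deep, hinged along the box's back edge (box x = -92.5, height 118); it opens upward, its free edge to the box's front. 0 is fully shut; 0.3 to 0.55 at the start. The hinge is stiff: the lid stays where it is left; about 2 N down near its free edge moves it.
- lid_edge (a point): Middle of the lid's free front edge, on its upper face, 110 from the lid's hinge line. The hasp is hinged here and takes up the middle 50 mm of the edge; to either side the lid is bare.
- hasp (a joint): Angle (rad) of the hasp on the lid: 0 lies flat on the box's sloping front, growing as it swings out and up (lid shut: level at 1.05, straight up at 2.62). 1.2 to 1.9 at the start; slight friction, so it stays where it is left; 1 to 2 N down near its tip swings it.
- hasp_hinge (a point): Middle of the hasp's hinge axis, which runs along the box's y in the lid's front edge. The hasp is a bright steel strap 50 wide, 60 long, 3 thick, with a slot 28 wide from 20 to 47 mm from the hinge; the bars left and right of the slot are 11 wide, and can be pressed with the fingers astride the staple.
- hasp_tip (a point): Middle of the hasp's free end, 60 mm from its hinge. A 7 mm lip is turned up there.
- staple: Bright flat-bar staple (bridge loop) on the box's sloping front. Origin: middle of its opening, 30 down the slope from the shut lid's edge, 11 out of the front. x: square out of the front; y: box's width; z: up the slope, 30 degrees from vertical. The pin goes in along -z. Opening 14 wide (y) by 16 (x, above the flat hasp), 14 long (z); outside 22 wide, reaching 12 out from the origin.
- pin: Loose retaining pin, about 60 g, 114 long, upright in a well of the tray at the start. Origin: its tip; z runs along it to the handle. From the tip: steel shank 8 thick to 42, bevel to the collar, 16 across from 46 to 50 (it stops on the staple's upper edge), yellow handle 12 across to 114. Grip it high on the handle, as low down the fingers meet the hasp.
- pin_collar (a point): Where the pin's collar begins, on its axis, 46 mm from the tip. At the start it is 1 to 2 mm above the top of the tray's block, 48 mm above the shelf top; the well is 11 across and clear to the bottom.
- tray: Fixed coral hard-silicone key tray, 120 x 120. Origin: centre of its underside. Behind (x from -60 to -14) a block 48 high with two wells at x = -37, y = -30 and y = 30; the pin stands in the y = 30 one. In front an 18 high tray with keys. It stands left or right of the box.
- router: Loose white router 130 x 150 x 34 at one end of the shelf. Origin: centre of its underside.
- dispenser: Loose black tape dispenser 130 x 50 x 87, on the other side of the box from the tray. Origin: centre of its underside.
- stapler: Loose steel stapler 135 x 34 x 62. Origin: centre of its underside.
- cup: Loose white ceramic cup, 80 across and 95 high, two pencils in it reach 190. Origin: centre of its underside.

How it is judged:
By the outcome, as a careful person would: the job done as asked, in the order asked, and still so for the second after the job is handed in, with the robot touching nothing.
It also fails if it takes over 66 s, if anything falls off the work surface, if the arm or the gripper's body presses on something with over 40 N, if the wrist force passes 120 N, or if a joint passes its speed limit or range.

## Working session

There is one attempt and no reset: what is moved stays moved. The work goes in short steps, Python scripts to look and compute and a shell command to move; the robot and the scene stay as the last step left them, time stands still between calls to the robot, and variables do not carry over. Pictures are saved under pics/ and viewed, at most 10 in all, crops included, and the job is handed in when it is done.

```bash
ls; mkdir -p pics; python3 - <<'E'
from plant import telemetry, vision
import cv2,numpy as np
s=telemetry.sense(); print(s['time_s'],s['ee_pos'],s['orientation'],s['gripper_width'])
for n in ['scene','top','wrist']:
    c=vision.read_camera(n); cv2.imwrite(f'pics/{n}0.png',c['img']); np.save(f'pics/{n}0.npy',c,allow_pickle=True)
    print(n,c['fx'],c['cx'],c['distortion'],(-np.array(c['R']).T@c['t']).round(3))
E
```

```text
pics
0.0 [0.23045482 0.55325336 0.22980494] [[-9.23055145e-01  3.84666543e-01 -9.22213514e-04]
 [ 3.84667571e-01  9.23053824e-01 -1.58051665e-03]
 [ 2.43280834e-04 -1.81364966e-03 -9.99998326e-01]] 0.9985365601862062
scene 367.96232316404667 252.74116922946828 [0.00459873 0.         0.         0.         0.        ] [0.942 0.461 0.793]
top 374.9873427406258 247.14288287292322 [-0.12111337  0.          0.          0.          0.        ] [ 0.371 -0.004  1.043]
wrist 285.64168711615594 254.45062945230467 [-0.03473951  0.          0.          0.          0.        ] [0.159 0.583 0.384]
```

View pics/scene0.png

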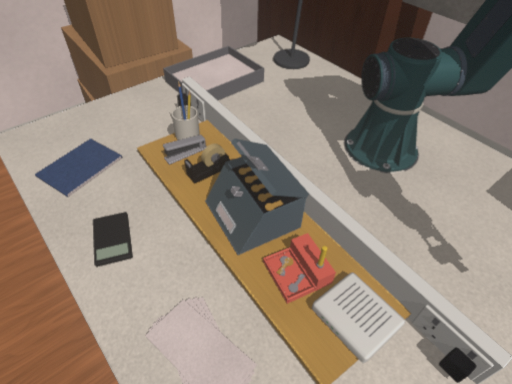

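View pics/top0.png

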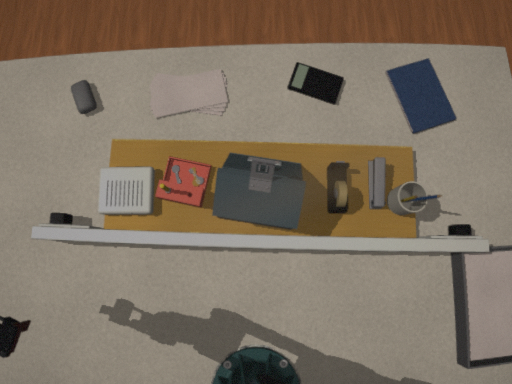

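```bash
cat > h.py <<'E'
import numpy as np, cv2
from scipy.optimize import least_squares
def load(n): return np.load(f'pics/{n}.npy',allow_pickle=True).item()
def shot(cam,name):
    from plant import vision
    c=vision.read_camera(cam); np.save(f'pics/{name}.npy',c,allow_pickle=True); return c
def proj(c,X):
    K=np.array([[c['fx'],0,c['cx']],[0,c['fy'],c['cy']],[0,0,1]])
    return cv2.projectPoints(np.atleast_2d(X).astype(float),cv2.Rodrigues(np.array(c['R']))[0],np.array(c['t'],float),K,np.array(c['distortion'],float))[0][:,0]
def crop(c,x0,x1,y0,y1,s): # ticks every 10 px labelled every 20
    im=cv2.resize(c['img'][y0:y1,x0:x1],None,fx=s,fy=s,interpolation=cv2.INTER_CUBIC)
    for x in range(-(-x0//20)*20,x1,20):
        cv2.line(im,(int((x-x0+.5)*s),0),(int((x-x0+.5)*s),6),(0,255,255),1); cv2.putText(im,str(x),(int((x-x0)*s)-8,16),0,.35,(0,255,255),1)
    for y in range(-(-y0//20)*20,y1,20):
        cv2.line(im,(0,int((y-y0+.5)*s)),(6,int((y-y0+.5)*s)),(0,255,255),1); cv2.putText(im,str(y),(8,int((y-y0)*s)+6),0,.35,(0,255,255),1)
    return im
def montage(ims,pos):
    W=max(p[0]+i.shape[1] for i,p in zip(ims,pos));H=max(p[1]+i.shape[0] for i,p in zip(ims,pos))
    o=np.zeros((H,W,3),np.uint8)
    for i,p in zip(ims,pos): o[p[1]:p[1]+i.shape[0],p[0]:p[0]+i.shape[1]]=i
    print(o.shape); return o
def tri(obs): # obs: list of (cam,(u,v))
    f=lambda X: np.concatenate([proj(c,X)[0]-uv for c,uv in obs])
    r=least_squares(f,[.5,0,.1]); return r.x,np.abs(r.fun).max()
# box model: pose (x,y,yaw), points in box frame (z above underside)
def boxpt(p,q): 
    a=p[2];q=np.atleast_2d(q);return np.c_[p[0]+q[:,0]*np.cos(a)-q[:,1]*np.sin(a),p[1]+q[:,0]*np.sin(a)+q[:,1]*np.cos(a),q[:,2]+.03]
def lidpt(th,d,y,up=.012): # on lid: d from hinge, up above its lower face
    return [-.0925+d*np.cos(th)-up*np.sin(th),y,.118+d*np.sin(th)+up*np.cos(th)]
S3=np.sqrt(3)/2
def stpt(x,y,z): # staple frame -> box frame
    # slope edge at x=.0175,z=.130 ; out=(cos30,0,.5); up=(-.5,0,cos30)
    o=np.array([.0175,0,.130])+np.array([.5,0,-S3])*.030+np.array([S3,0,.5])*.011
    return o+x*np.array([S3,0,.5])+np.array([0,y,0])+z*np.array([-.5,0,S3])
E
python3 - <<'E'
from h import *
s,t=load('scene0'),load('top0')
cv2.imwrite('pics/m1.png',montage([crop(s,200,340,135,305,3.4),crop(t,152,310,148,235,2),crop(t,208,308,150,232,3)],[(0,0),(480,260),(480,0)]))
E
```

```text
(578, 796, 3)
```

View pics/m1.png

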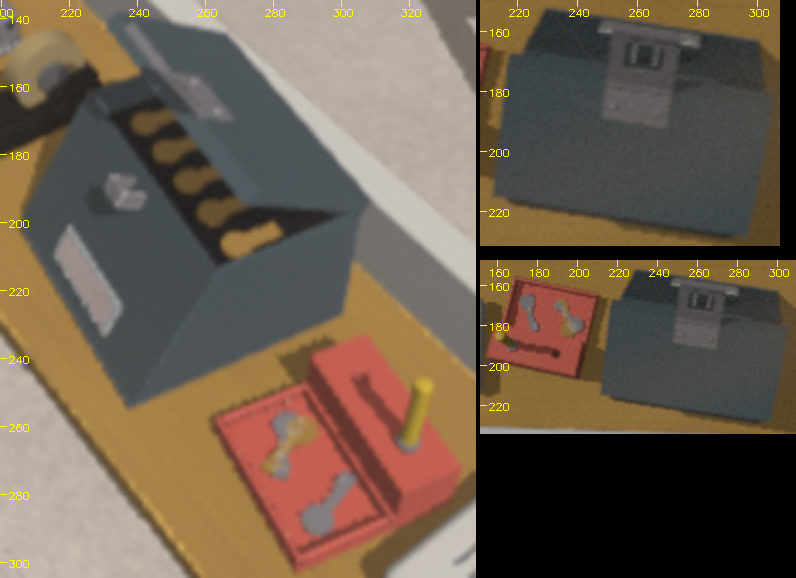

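```bash
python3 - <<'E'
from h import *
s,t=load('scene0'),load('top0')
O=[(s,(237.4,254.5),[.092,.1,0],0),(s,(206,195),[.092,-.1,0],0),(s,(299.5,227),[-.0925,.1,0],0),
(s,(263.3,212.5),[.0239,.1,.118],0),(s,(236.3,191),stpt(.006,0,0),0),
(t,(213.3,216.7),(0,.1),1),(t,(297,229),(0,-.1),1),(t,(218.7,167.3),(.110,.1),1),(t,(305.3,181.7),(.110,-.1),1),
(t,(230.3,153.3),[.092,.1,0],0),(t,(301.3,164),[.092,-.1,0],0)]
def f(p):
    r=[]
    for c,uv,q,k in O:
        b=lidpt(p[3],q[0],q[1]) if k else q
        r.append(proj(c,boxpt(p,b))[0]-uv)
    return np.concatenate(r)
r=least_squares(f,[.5,0,0,.4],loss='soft_l1'); print(r.x.round(4)); print(f(r.x).reshape(-1,2).round(1).tolist())
p=r.x
E
python3 - <<'E'
from h import *
s,t=load('scene0'),load('top0')
print('handle top',tri([(s,(324.5,246.9)),(t,(160.5,187))]),'collar',tri([(s,(319.5,263.9)),(t,(167,189.5))]))
E
```

```text
[ 0.5346 -0.0251 -0.1893  0.2751]
[[0.2, -0.1], [-0.7, 5.1], [1.2, -0.2], [0.4, 1.2], [-1.2, -0.7], [-0.0, -1.9], [-0.1, -0.4], [1.4, 1.6], [-0.3, 0.9], [0.1, -0.2], [0.1, 0.4]]
handle top (array([0.5332591 , 0.2193196 , 0.14850831]), np.float64(1.0193947195115811)) collar (array([0.53647499, 0.21924095, 0.08526583]), np.float64(0.3889933815801214))
```

```bash
cat >> h.py <<'E'
P=np.array([.5346,-.0251,-.1893])
def go(target,yaw=None):
    """fractions from present measured pose to world TCP target; yaw: tool y along (-sin,cos)(yaw) mod pi"""
    from plant import telemetry
    s=telemetry.sense();R=np.array(s['orientation']);p=np.array(s['ee_pos'])
    d=R.T@(np.array(target)-p)/.15
    sp=0
    if yaw is not None:
        y=R[:,1];cur=np.arctan2(-y[0],y[1]);e=(yaw-cur+np.pi/2)%np.pi-np.pi/2;sp=-e/(2*np.pi)
    print('t',round(s['time_s'],2),'at',p.round(4),'F',np.array(s['ft_force']).round(1),'w',round(s['gripper_width'],3),'delta',d.round(3),'spin',round(sp,4),'j6',round(s['joints'][5],2))
def bx(x,y,z): return boxpt(P,[x,y,z-.03])[0]  # box x,y, world z
E
python3 -c "
from h import *
print(bx(0,0,.27)); go(bx(0,0,.27),P[2])"
```

```text
[ 0.5346 -0.0251  0.27  ]
t 0.15 at [0.2305 0.5534 0.23  ] F [ 0.5  0.3 -0.5] w 0.998 delta [-3.354 -2.781 -0.263] spin -0.0327 j6 -0.12
```

```bash
python3 -m jog '[{"delta_pos":[-0.08,-0.07,-0.1],"spin":0},{"delta_pos":[-0.16,-0.14,-0.2],"spin":0},{"delta_pos":[-0.25,-0.22,-0.26],"spin":0},{"delta_pos":[-0.35,-0.3,-0.26],"spin":0},{"delta_pos":[-0.45,-0.38,-0.26],"spin":0},{"delta_pos":[-0.55,-0.46,-0.26],"spin":0},{"delta_pos":[-0.66,-0.55,-0.26],"spin":0},{"delta_pos":[-0.77,-0.64,-0.26],"spin":0},{"delta_pos":[-0.88,-0.73,-0.26],"spin":0},{"delta_pos":[-1,-0.83,-0.26],"spin":0}]' 1 10
python3 -m jog '[{"delta_pos":[-0.1,-0.08,0],"spin":0},{"delta_pos":[-0.2,-0.17,0],"spin":0},{"delta_pos":[-0.3,-0.25,0],"spin":0},{"delta_pos":[-0.4,-0.33,0],"spin":0},{"delta_pos":[-0.5,-0.42,0],"spin":0},{"delta_pos":[-0.6,-0.5,0],"spin":0},{"delta_pos":[-0.7,-0.58,0],"spin":0},{"delta_pos":[-0.8,-0.66,0],"spin":0},{"delta_pos":[-0.9,-0.75,0],"spin":0},{"delta_pos":[-1,-0.83,0],"spin":0}]'
python3 -m jog '[{"delta_pos":[-0.1,-0.08,0],"spin":0},{"delta_pos":[-0.2,-0.17,0],"spin":0},{"delta_pos":[-0.3,-0.25,0],"spin":0},{"delta_pos":[-0.4,-0.33,0],"spin":0},{"delta_pos":[-0.5,-0.42,0],"spin":0},{"delta_pos":[-0.6,-0.5,0],"spin":0},{"delta_pos":[-0.7,-0.58,0],"spin":0},{"delta_pos":[-0.8,-0.66,0],"spin":-0.01},{"delta_pos":[-0.9,-0.75,0],"spin":-0.02},{"delta_pos":[-1,-0.83,0],"spin":-0.0327}]'
python3 -c "
from h import *
go(bx(0,0,.27),P[2])"
```

```text
time_s: 1.15
ee_pos: [0.3221, 0.3793, 0.2709]
orientation: [[-0.923, 0.385, 0.001], [0.385, 0.923, 0.001], [-0.001, 0.001, -1.0]]
ft_force: [-0.2, 0.4, -0.5]
gripper_width: 1.002
grip_force: 0.0
time_s: 2.15
ee_pos: [0.4121, 0.2066, 0.2708]
orientation: [[-0.923, 0.386, 0.001], [0.386, 0.923, 0.0], [-0.001, 0.001, -1.0]]
ft_force: [0.2, 0.4, 0.4]
gripper_width: 1.002
grip_force: 0.0
time_s: 3.15
ee_pos: [0.5022, 0.0339, 0.2709]
orientation: [[-0.982, 0.187, 0.001], [0.187, 0.982, -0.0], [-0.001, -0.0, -1.0]]
ft_force: [-0.1, -0.0, 0.1]
gripper_width: 1.002
grip_force: 0.0
t 3.15 at [0.5022 0.0339 0.2709] F [-0.1 -0.   0.1] w 1.002 delta [-0.285 -0.346  0.006] spin 0.0003 j6 -1.45
```

```bash
python3 -m jog '[{"delta_pos":[-0.07,-0.08,0],"spin":0},{"delta_pos":[-0.14,-0.17,0],"spin":0},{"delta_pos":[-0.21,-0.26,0],"spin":0},{"delta_pos":[-0.28,-0.34,0],"spin":0},{"delta_pos":[-0.285,-0.346,0],"spin":0},{"delta_pos":[-0.285,-0.346,0],"spin":0},{"delta_pos":[-0.285,-0.346,0],"spin":0},{"delta_pos":[-0.285,-0.346,0],"spin":0},{"delta_pos":[-0.285,-0.346,0],"spin":0},{"delta_pos":[-0.285,-0.346,0],"spin":0}]' >/dev/null
python3 - <<'E'
from h import *
w=shot('wrist','w1'); print((-np.array(w['R']).T@w['t']).round(3)); go(bx(0,0,.168),P[2])
cv2.imwrite('pics/w1.png',crop(w,0,512,0,384,1.5))
E
```

```text
[ 0.458 -0.008  0.423]
t 4.2 at [ 0.5346 -0.0227  0.2697] F [ 0.   0.4 -0.2] w 0.999 delta [-0.003 -0.016  0.678] spin 0.0001 j6 -1.55
```

View pics/w1.png

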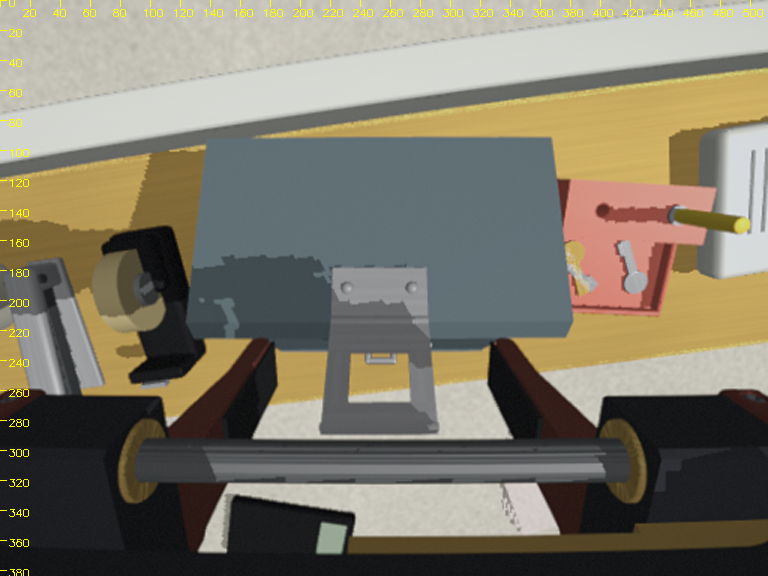

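```bash
python3 - <<'E'
from h import *
s,t,w=load('scene0'),load('top0'),load('w1')
q=lambda u,v:(u/1.5-.17,v/1.5-.17)
O=[(s,(237.4,254.5),[.092,.1,0],0),(s,(299.5,227),[-.0925,.1,0],0),
(s,(263.3,212.5),[.0239,.1,.118],0),(s,(236.3,191),stpt(.006,0,0),0),
(t,(213.3,216.7),(0,.1),1),(t,(297,229),(0,-.1),1),(t,(218.7,167.3),(.110,.1),1),(t,(305.3,181.7),(.110,-.1),1),
(t,(230.3,153.3),[.092,.1,0],0),(t,(301.3,164),[.092,-.1,0],0),
(w,q(206,138),(0,-.1),1),(w,q(550,138),(0,.1),1),(w,q(187,321),(.11,-.1),1),(w,q(574,321),(.11,.1),1),(w,q(381,351),stpt(.012,0,.007),0)]
def f(p):
    r=[]
    for c,uv,b,k in O:
        b=lidpt(p[3],b[0],b[1]) if k else b
        r.append(proj(c,boxpt(p,b))[0]-uv)
    return np.concatenate(r)
r=least_squares(f,[.5,0,0,.4],loss='soft_l1'); p=r.x;print(p.round(4)); print(f(p).reshape(-1,2).round(1).tolist())
H=lidpt(p[3],.11,0)
g=lambda a:proj(w,boxpt(p,np.array(H)+.06*np.array([np.cos(a),0,np.sin(a)])))[0]
print([(a,g(a).round(1).tolist()) for a in (0,.3,.6,.9,1.2)],'obs',q(380,432),'hinge',proj(w,boxpt(p,H)))
E
```

```text
[ 0.5363 -0.0247 -0.186   0.54  ]
[[-0.1, 0.4], [0.9, 0.1], [0.1, 1.7], [-1.7, -0.2], [-0.3, -1.2], [-0.4, 0.0], [-1.0, 4.7], [0.1, 4.2], [-0.2, -0.7], [-0.2, -0.4], [2.0, -0.3], [-0.5, -1.1], [0.1, 0.4], [-1.7, -0.3], [-0.6, 7.7]]
[(0, [252.9, 281.5]), (0.3, [252.8, 291.4]), (0.6, [252.6, 295.6]), (0.9, [252.4, 291.9]), (1.2, [252.1, 278.7])] obs (253.16333333333336, 287.83) hinge [[252.56477563 213.99899877]]
```

```bash
sed -i 's/^P=.*/P=np.array([.5363,-.0247,-.186])/' h.py
python3 -m jog '[{"delta_pos":[-0.01,-0.014,0.15],"spin":0},{"delta_pos":[-0.01,-0.014,0.25],"spin":0},{"delta_pos":[-0.01,-0.014,0.31],"spin":0},{"delta_pos":[-0.01,-0.014,0.37],"spin":0},{"delta_pos":[-0.01,-0.014,0.43],"spin":0},{"delta_pos":[-0.01,-0.014,0.49],"spin":0},{"delta_pos":[-0.01,-0.014,0.55],"spin":0},{"delta_pos":[-0.01,-0.014,0.6],"spin":0},{"delta_pos":[-0.01,-0.014,0.64],"spin":0},{"delta_pos":[-0.01,-0.014,0.67],"spin":0}]'
python3 -m jog '[{"delta_pos":[0,0,0.01],"spin":0},{"delta_pos":[0,0,0.02],"spin":0},{"delta_pos":[0,0,0.02],"spin":0},{"delta_pos":[0,0,0.025],"spin":0},{"delta_pos":[0,0,0.03],"spin":0},{"delta_pos":[0,0,0.03],"spin":0},{"delta_pos":[0,0,0.03],"spin":0},{"delta_pos":[0,0,0.03],"spin":0},{"delta_pos":[0,0,0.03],"spin":0},{"delta_pos":[0,0,0.03],"spin":0}]'
python3 -c "
from h import *
go(bx(0,0,.164),P[2])"
```

```text
time_s: 5.2
ee_pos: [0.5353, -0.0253, 0.1684]
orientation: [[-0.982, 0.188, -0.001], [0.188, 0.982, 0.0], [0.001, -0.0, -1.0]]
ft_force: [0.8, -1.1, 3.2]
gripper_width: 0.998
grip_force: 1.6
time_s: 6.2
ee_pos: [0.5355, -0.0253, 0.168]
orientation: [[-0.982, 0.188, 0.001], [0.188, 0.982, -0.0], [-0.001, -0.0, -1.0]]
ft_force: [-9.5, 1.6, 33.5]
gripper_width: 1.002
grip_force: 16.6
t 6.2 at [ 0.5355 -0.0253  0.168 ] F [-9.5  1.6 33.5] w 1.002 delta [-0.005  0.005  0.027] spin -0.0005 j6 -1.56
```

```bash
python3 -m jog '[{"delta_pos":[0,0,-0.2],"spin":0},{"delta_pos":[0,0,-0.4],"spin":0},{"delta_pos":[-0.1,0,-0.55],"spin":0},{"delta_pos":[-0.2,0,-0.55],"spin":0},{"delta_pos":[-0.3,0,-0.55],"spin":0},{"delta_pos":[-0.357,0,-0.55],"spin":0},{"delta_pos":[-0.357,0,-0.55],"spin":0},{"delta_pos":[-0.357,0,-0.55],"spin":0},{"delta_pos":[-0.357,0,-0.55],"spin":0},{"delta_pos":[-0.357,0,-0.55],"spin":0}]' 0.34 10
python3 - <<'E'
from h import *
w=shot('wrist','w2');t=shot('scene','s2');go(bx(.0525,0,.135),P[2])
cv2.imwrite('pics/w2.png',montage([crop(w,150,380,70,300,2),crop(t,200,310,140,260,3)],[(0,0),(460,0)]))
for n,a in (('st',stpt(.012,0,.007)),('edge',[.0175,0,.13])): print(n,proj(w,boxpt(P,a)),proj(t,boxpt(P,a)))
E
```

```text
time_s: 7.2
ee_pos: [0.5876, -0.0353, 0.247]
orientation: [[-0.982, 0.188, -0.001], [0.188, 0.982, 0.0], [0.001, -0.0, -1.0]]
ft_force: [0.2, -0.2, -0.7]
gripper_width: 0.341
grip_force: 0.0
t 7.3 at [ 0.588  -0.0354  0.2472] F [-0.1  0.2 -0.7] w 0.343 delta [0.001 0.007 0.748] spin -0.0005 j6 -1.56
(460, 790, 3)
st [[255.71359062 197.5404963 ]] [[233.93474763 188.4330715 ]]
edge [[255.65783593 164.97297798]] [[245.53474688 181.69680096]]
```

View pics/w2.png

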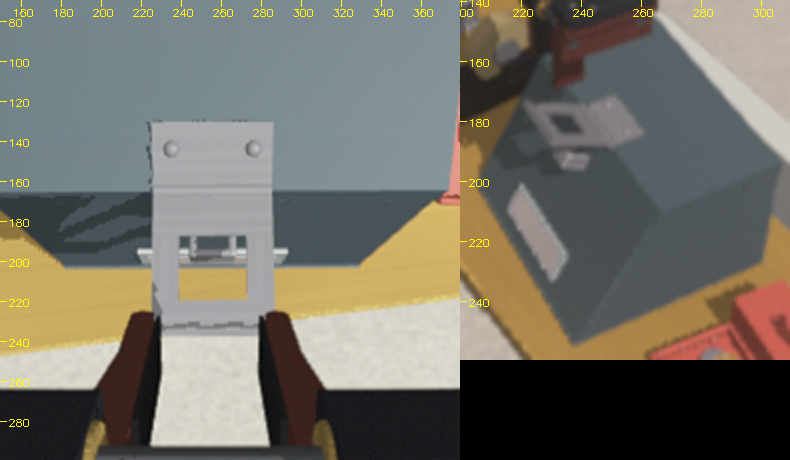

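```bash
python3 -m jog '[{"delta_pos":[0,0.012,0.15],"spin":0},{"delta_pos":[0,0.012,0.3],"spin":0},{"delta_pos":[0,0.012,0.4],"spin":0},{"delta_pos":[0,0.012,0.46],"spin":0},{"delta_pos":[0,0.012,0.52],"spin":0},{"delta_pos":[0,0.012,0.58],"spin":0},{"delta_pos":[0,0.012,0.63],"spin":0},{"delta_pos":[0,0.012,0.68],"spin":0},{"delta_pos":[0,0.012,0.72],"spin":0},{"delta_pos":[0,0.012,0.75],"spin":0}]'
python3 -m jog '[{"delta_pos":[0,0,0.01],"spin":0},{"delta_pos":[0,0,0.02],"spin":0},{"delta_pos":[0,0,0.03],"spin":0},{"delta_pos":[0,0,0.04],"spin":0},{"delta_pos":[0,0,0.045],"spin":0},{"delta_pos":[0,0,0.05],"spin":0},{"delta_pos":[0,0,0.05],"spin":0},{"delta_pos":[0,0,0.05],"spin":0},{"delta_pos":[0,0,0.05],"spin":0},{"delta_pos":[0,0,0.05],"spin":0}]'
python3 -c "
from h import *
go(bx(.0525,0,.125),P[2])"
```

```text
time_s: 8.3
ee_pos: [0.5887, -0.0338, 0.1342]
orientation: [[-0.982, 0.188, -0.0], [0.188, 0.982, -0.0], [0.0, -0.0, -1.0]]
ft_force: [0.2, -0.2, 0.6]
gripper_width: 0.34
grip_force: 0.2
time_s: 9.3
ee_pos: [0.5907, -0.0341, 0.128]
orientation: [[-0.982, 0.188, 0.004], [0.188, 0.982, -0.001], [-0.004, -0.0, -1.0]]
ft_force: [5.8, -0.8, 4.0]
gripper_width: 0.341
grip_force: 3.3
t 9.3 at [ 0.5907 -0.0341  0.128 ] F [ 5.8 -0.8  4. ] w 0.341 delta [ 0.018 -0.006  0.02 ] spin -0.0005 j6 -1.56
```

```bash
python3 -m jog '[{"delta_pos":[0.02,0,0],"spin":0},{"delta_pos":[0.04,0,0],"spin":0},{"delta_pos":[0.05,0,0],"spin":0},{"delta_pos":[0.05,0,0],"spin":0},{"delta_pos":[-0.02,0,-0.05],"spin":0},{"delta_pos":[-0.06,0,-0.1],"spin":0},{"delta_pos":[-0.06,0,-0.3],"spin":0},{"delta_pos":[-0.06,0,-0.5],"spin":0},{"delta_pos":[-0.06,0,-0.7],"spin":0},{"delta_pos":[-0.06,0,-0.8],"spin":0}]'
python3 - <<'E'
from h import *
w=shot('wrist','w3');t=shot('scene','s3');go([.536,.219,.25],P[2])
cv2.imwrite('pics/w3.png',montage([crop(w,195,325,100,250,3),crop(t,205,275,150,240,4)],[(0,0),(395,0)]))
for n,a in (('stOutUp',stpt(.012,0,.007)),('stOutLow',stpt(.012,0,-.007)),('edge',[.0175,0,.13])): print(n,proj(w,boxpt(P,a)),proj(t,boxpt(P,a)))
E
```

```text
time_s: 10.3
ee_pos: [0.5972, -0.0352, 0.2494]
orientation: [[-0.982, 0.188, 0.0], [0.188, 0.982, -0.0], [-0.0, -0.0, -1.0]]
ft_force: [0.0, 0.5, -0.5]
gripper_width: 0.342
grip_force: 0.0
t 10.4 at [ 0.5978 -0.0354  0.2493] F [ 0.1  0.2 -0.3] w 0.342 delta [ 0.724  1.588 -0.007] spin -0.0005 j6 -1.56
(450, 675, 3)
stOutUp [[253.67325579 186.85276871]] [[233.93474763 188.4330715 ]]
stOutLow [[253.7456549  190.78080663]] [[231.43858069 192.84666935]]
edge [[253.47776051 153.52777629]] [[245.53474688 181.69680096]]
```

View pics/w3.png

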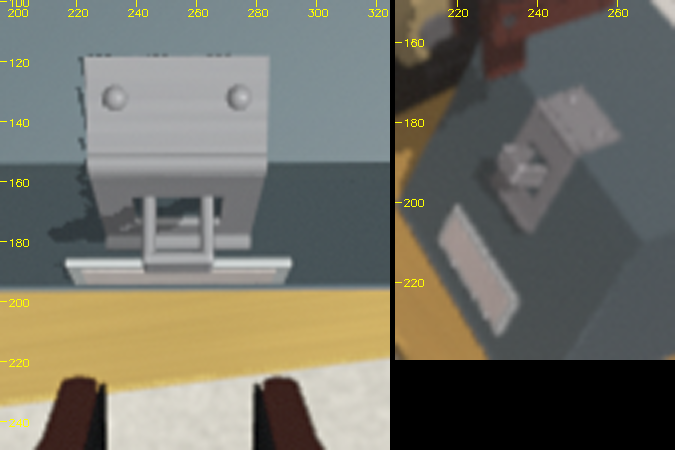

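```bash
python3 -m jog '[{"delta_pos":[0.07,0.16,0],"spin":0},{"delta_pos":[0.15,0.32,0],"spin":0},{"delta_pos":[0.22,0.48,0],"spin":0},{"delta_pos":[0.29,0.64,0],"spin":0},{"delta_pos":[0.36,0.79,0],"spin":0},{"delta_pos":[0.36,0.79,0],"spin":0},{"delta_pos":[0.36,0.79,0],"spin":0},{"delta_pos":[0.36,0.79,0],"spin":0},{"delta_pos":[0.36,0.79,0],"spin":0},{"delta_pos":[0.36,0.79,0],"spin":0}]' 0.6 10 >/dev/null
python3 -m jog '[{"delta_pos":[0.07,0.16,0],"spin":0},{"delta_pos":[0.15,0.32,0],"spin":0},{"delta_pos":[0.22,0.48,0],"spin":0},{"delta_pos":[0.29,0.64,0],"spin":0},{"delta_pos":[0.36,0.79,0],"spin":0},{"delta_pos":[0.36,0.79,0],"spin":0},{"delta_pos":[0.36,0.79,0],"spin":0},{"delta_pos":[0.36,0.79,0],"spin":0},{"delta_pos":[0.36,0.79,0],"spin":0},{"delta_pos":[0.36,0.79,0],"spin":0}]' >/dev/null
python3 - <<'E'
from h import *
w=shot('wrist','w4');t=load('top0');s=load('scene0');go([.535,.219,.122],P[2])
def yel(c):
    hsv=cv2.cvtColor(c['img'],cv2.COLOR_BGR2HSV); m=cv2.inRange(hsv,(20,150,90),(35,255,255))
    n,l,st,ce=cv2.connectedComponentsWithStats(m)
    a=[(proj(c,[.535,.219,.12])[0])]
    i=1+np.argmin(np.linalg.norm(ce[1:]-a[0],axis=1)+1e3*(st[1:,4]<15))
    return ce[i],st[i]
obs=[]
for c in (w,t,s):
    ce,st=yel(c);print(ce.round(1),st);obs.append((c,ce))
    print(' pred axis',proj(c,[[.535,.219,.0835],[.535,.219,.1475]]).round(1).tolist())
print(tri(obs),tri(obs[::2]),tri(obs[:2]))
cv2.imwrite('pics/w4.png',crop(w,150,400,60,260,3))
E
```

```text
t 12.45 at [0.5363 0.217  0.2471] F [-0.5  0.1  0.7] w 0.601 delta [0.011 0.012 0.834] spin -0.0007 j6 -1.12
[255.7 191.6] [250 179  12  25 244]
 pred axis [[256.4, 181.9], [256.8, 197.9]]
[161.9 185.5] [160 184   5   4  15]
 pred axis [[167.6, 189.9], [161.7, 185.6]]
[322.9 254. ] [319 245   9  20  97]
 pred axis [[320.2, 263.9], [324.8, 247.6]]
(array([0.53550705, 0.21898438, 0.12563406]), np.float64(1.9477866358565166)) (array([0.5353171 , 0.21817107, 0.12332543]), np.float64(0.3324797686971692)) (array([0.53200404, 0.21896334, 0.1386283 ]), np.float64(1.982210574652953))
```

View pics/w4.png

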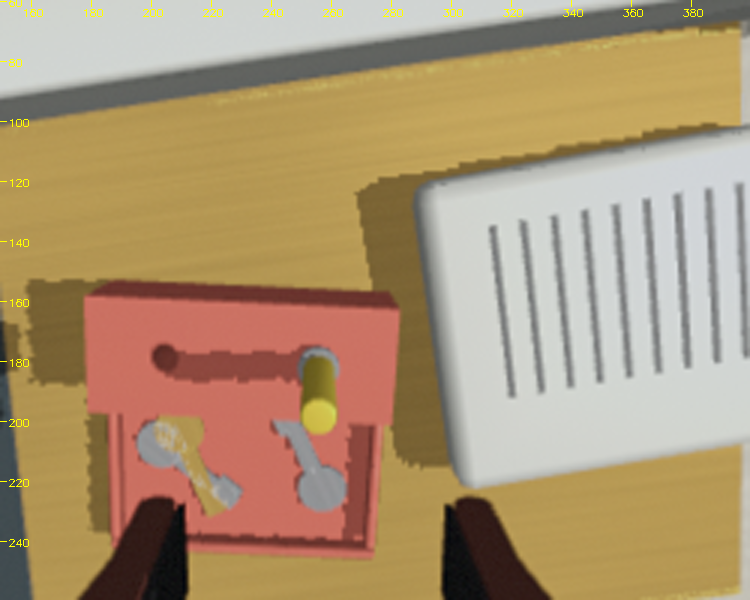

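```bash
python3 -m jog '[{"delta_pos":[0.008,0.008,0.12],"spin":0},{"delta_pos":[0.008,0.008,0.26],"spin":0},{"delta_pos":[0.008,0.008,0.4],"spin":0},{"delta_pos":[0.008,0.008,0.54],"spin":0},{"delta_pos":[0.008,0.008,0.68],"spin":0},{"delta_pos":[0.008,0.008,0.78],"spin":0},{"delta_pos":[0.008,0.008,0.83],"spin":0},{"delta_pos":[0.008,0.008,0.83],"spin":0},{"delta_pos":[0.008,0.008,0.83],"spin":0},{"delta_pos":[0.008,0.008,0.83],"spin":0}]' 
python3 -m jog '[{"delta_pos":[0,0,0],"spin":0},{"delta_pos":[0,0,0],"spin":0},{"delta_pos":[0,0,0],"spin":0},{"delta_pos":[0,0,0],"spin":0},{"delta_pos":[0,0,0],"spin":0},{"delta_pos":[0,0,0],"spin":0},{"delta_pos":[0,0,0],"spin":0},{"delta_pos":[0,0,0],"spin":0},{"delta_pos":[0,0,0],"spin":0},{"delta_pos":[0,0,0],"spin":0}]' 0 15
python3 -m jog '[{"delta_pos":[0,0,-0.08],"spin":0},{"delta_pos":[0,0,-0.18],"spin":0},{"delta_pos":[0,0,-0.28],"spin":0},{"delta_pos":[0,0,-0.38],"spin":0},{"delta_pos":[0,0,-0.5],"spin":0},{"delta_pos":[0,0,-0.6],"spin":0},{"delta_pos":[0,0,-0.7],"spin":0},{"delta_pos":[0,0,-0.8],"spin":0},{"delta_pos":[0,0,-0.9],"spin":0},{"delta_pos":[0,0,-0.9],"spin":0}]'
```

```text
time_s: 13.45
ee_pos: [0.5359, 0.2192, 0.1236]
orientation: [[-0.982, 0.188, 0.002], [0.188, 0.982, 0.0], [-0.002, 0.001, -1.0]]
ft_force: [-0.2, 0.2, 0.4]
gripper_width: 0.597
grip_force: 0.0
time_s: 14.45
ee_pos: [0.5351, 0.219, 0.1227]
orientation: [[-0.982, 0.188, -0.0], [0.188, 0.982, -0.0], [0.0, -0.0, -1.0]]
ft_force: [-0.5, -1.0, 1.0]
gripper_width: 0.129
grip_force: 15.0
time_s: 15.45
ee_pos: [0.5365, 0.2197, 0.2604]
orientation: [[-0.982, 0.188, 0.004], [0.188, 0.982, 0.001], [-0.004, 0.002, -1.0]]
ft_force: [1.7, 0.6, -0.7]
gripper_width: 0.132
grip_force: 15.0
```

```bash
cat >> h.py <<'E'
def tcp_tilt(a,d,n,y,L=.1,world=True):
    """TCP for tip at d down the slope from the lid edge, n out of the front, pin leaning back a deg"""
    a=np.radians(a);T=np.array([.0175,.16])+d*np.array([.5,-S3])+n*np.array([S3,.5])
    g=T+L*np.array([-np.sin(a),np.cos(a)]);return bx(g[0],y,g[1]-.011)
E
python3 - <<'E'
from h import *
t0=tcp_tilt(0,.06,.010,.06)
print(t0); go([t0[0],t0[1],.26],P[2]); go(t0,P[2])
from plant import telemetry
R=np.array(telemetry.sense()['orientation'])
for a,n in ((0,.003),(5,.003),(10,.003),(15,.003),(20,.003),(25,.003),(27,.003)):
    print(a,(R.T@(tcp_tilt(a,.06,n,.06)-t0)/.15).round(3))
E
```

```text
[0.60258735 0.02387943 0.20203848]
t 15.45 at [0.5365 0.2197 0.2604] F [ 1.7  0.6 -0.7] w 0.132 delta [-0.678 -1.199  0.003] spin -0.0005 j6 -1.11
t 15.45 at [0.5365 0.2197 0.2604] F [ 1.7  0.6 -0.7] w 0.132 delta [-0.677 -1.2    0.389] spin -0.0005 j6 -1.11
0 [ 0.041 -0.     0.023]
5 [ 0.099 -0.     0.025]
10 [ 0.156 -0.001  0.033]
15 [ 0.213 -0.001  0.045]
20 [ 0.269 -0.001  0.062]
25 [ 0.323 -0.001  0.084]
27 [ 0.343 -0.001  0.095]
```

```bash
python3 -m jog '[{"delta_pos":[-0.03,-0.04,-0.05],"spin":0},{"delta_pos":[-0.08,-0.1,-0.1],"spin":0},{"delta_pos":[-0.14,-0.2,-0.1],"spin":0},{"delta_pos":[-0.2,-0.3,-0.1],"spin":0},{"delta_pos":[-0.26,-0.4,-0.1],"spin":0},{"delta_pos":[-0.32,-0.5,-0.1],"spin":0},{"delta_pos":[-0.38,-0.6,-0.1],"spin":0},{"delta_pos":[-0.44,-0.7,-0.1],"spin":0},{"delta_pos":[-0.5,-0.8,-0.1],"spin":0},{"delta_pos":[-0.56,-0.9,-0.1],"spin":0}]' >/dev/null
python3 -m jog '[{"delta_pos":[-0.04,-0.08,0],"spin":0},{"delta_pos":[-0.08,-0.16,0],"spin":0},{"delta_pos":[-0.11,-0.24,0],"spin":0},{"delta_pos":[-0.117,-0.3,0],"spin":0},{"delta_pos":[-0.117,-0.3,0.1],"spin":0},{"delta_pos":[-0.117,-0.3,0.2],"spin":0},{"delta_pos":[-0.117,-0.3,0.3],"spin":0},{"delta_pos":[-0.117,-0.3,0.4],"spin":0},{"delta_pos":[-0.117,-0.3,0.489],"spin":0},{"delta_pos":[-0.117,-0.3,0.489],"spin":0}]'
python3 -c "
from h import *
go(tcp_tilt(0,.06,.010,.06),P[2])"
```

```text
time_s: 17.45
ee_pos: [0.5994, 0.0233, 0.1974]
orientation: [[-0.982, 0.188, -0.004], [0.188, 0.982, 0.0], [0.004, -0.0, -1.0]]
ft_force: [0.0, 0.0, -1.1]
gripper_width: 0.134
grip_force: 15.0
t 17.45 at [0.5994 0.0233 0.1974] F [ 0.   0.  -1.1] w 0.134 delta [-0.02   0.008 -0.031] spin -0.0005 j6 -1.46
```

```bash
python3 -m jog '[{"delta_pos":[0.02,0,0],"spin":0},{"delta_pos":[0.05,0,0],"spin":0},{"delta_pos":[0.08,0,0],"spin":0},{"delta_pos":[0.11,0,0.005],"spin":0},{"delta_pos":[0.14,0,0.01],"spin":0},{"delta_pos":[0.17,0,0.018],"spin":0},{"delta_pos":[0.2,0,0.027],"spin":0},{"delta_pos":[0.23,0,0.035],"spin":0},{"delta_pos":[0.26,0,0.047],"spin":0},{"delta_pos":[0.26,0,0.047],"spin":0}]' - 8
python3 -c "
from h import *
for a in (20,25): go(tcp_tilt(a,.06,.003,.06),P[2])"
```

```text
time_s: 18.45
ee_pos: [0.5616, 0.0307, 0.1918]
orientation: [[-0.982, 0.188, -0.001], [0.188, 0.982, 0.0], [0.001, -0.0, -1.0]]
ft_force: [1.2, -0.4, -0.5]
gripper_width: 0.131
grip_force: 8.0
t 18.45 at [0.5616 0.0307 0.1918] F [ 1.2 -0.4 -0.5] w 0.131 delta [-0.009  0.006 -0.005] spin -0.0005 j6 -1.45
t 18.45 at [0.5616 0.0307 0.1918] F [ 1.2 -0.4 -0.5] w 0.131 delta [0.045 0.005 0.018] spin -0.0005 j6 -1.45
```

```bash
python3 -m jog '[{"delta_pos":[0.015,0,0.006],"spin":0},{"delta_pos":[0.03,0,0.012],"spin":0},{"delta_pos":[0.045,0,0.018],"spin":0},{"delta_pos":[0.06,0,0.025],"spin":0},{"delta_pos":[0.07,0,0.03],"spin":0},{"delta_pos":[0.07,0,0.03],"spin":0},{"delta_pos":[-0.03,0,-0.07],"spin":0},{"delta_pos":[-0.1,0,-0.2],"spin":0},{"delta_pos":[-0.1,0,-0.35],"spin":0},{"delta_pos":[-0.1,0,-0.35],"spin":0}]'
python3 - <<'E'
from h import *
from plant import telemetry
w=shot('wrist','w5');s=shot('scene','s5');go(tcp_tilt(25,.06,.003,.06),P[2])
e=np.array(telemetry.sense()['ee_pos'])
def yp(a): a=np.radians(a);g=e+[0,0,.011];x=np.array([np.cos(P[2]),np.sin(P[2]),0]);d=np.sin(a)*x-np.cos(a)*np.array([0,0,1]);return np.array([g+.05*d,g+.1*d])
for a in (15,20,25,30): print(a,proj(s,yp(a)).round(1).tolist(),proj(w,yp(a)).round(1).tolist())
u,v=proj(s,e)[0].astype(int); x0,y0=u-45,v-30
cv2.imwrite('pics/w5.png',montage([crop(s,x0,x0+95,y0,y0+100,4),crop(w,190,320,140,290,3)],[(0,0),(385,0)]))
E
```

```text
time_s: 19.45
ee_pos: [0.5791, 0.0276, 0.2471]
orientation: [[-0.982, 0.188, 0.004], [0.188, 0.982, -0.0], [-0.004, 0.0, -1.0]]
ft_force: [0.1, 0.6, 0.1]
gripper_width: 0.137
grip_force: 8.0
t 19.55 at [0.5769 0.0278 0.2442] F [ 0.4  0.  -1.5] w 0.135 delta [0.149 0.005 0.367] spin -0.0005 j6 -1.45
15 [[247.7, 187.5], [242.6, 204.0]] [[254.5, 237.0], [254.5, 227.7]]
20 [[246.1, 187.7], [239.3, 204.5]] [[254.5, 242.9], [254.6, 237.3]]
25 [[244.4, 187.8], [236.1, 204.8]] [[254.5, 248.8], [254.6, 246.9]]
30 [[242.9, 187.8], [233.0, 204.8]] [[254.6, 254.9], [254.6, 256.7]]
(450, 775, 3)
```

View pics/w5.png

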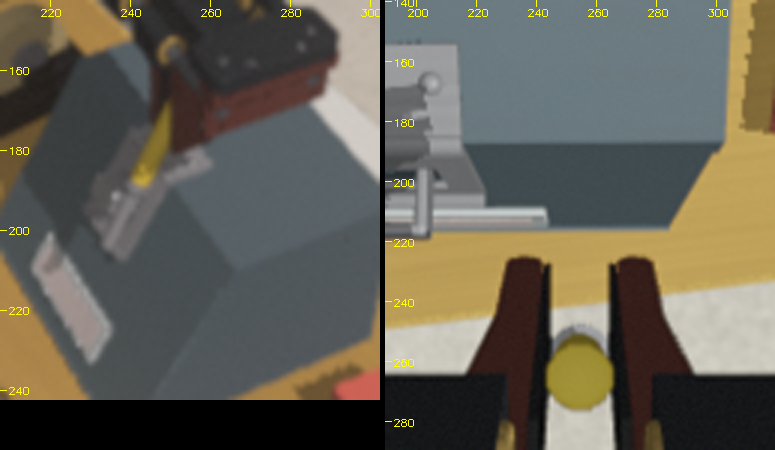

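```bash
sed -i 's/^P=.*/P=np.array([.5363,-.0247,-.186])+[-.001,.0008,0]/' h.py
python3 - <<'E'
from h import *
from plant import telemetry
for d in (-.02,.01,.02,.035,.05,.069): print(d,end=' ');go(tcp_tilt(27 if d<.03 else 28.5,d,.011,0),P[2])
E
```

```text
-0.02 t 19.55 at [0.5769 0.0278 0.2442] F [ 0.4  0.  -1.5] w 0.135 delta [ 0.397 -0.392 -0.111] spin -0.0005 j6 -1.45
0.01 t 19.55 at [0.5769 0.0278 0.2442] F [ 0.4  0.  -1.5] w 0.135 delta [ 0.296 -0.391  0.062] spin -0.0005 j6 -1.45
0.02 t 19.55 at [0.5769 0.0278 0.2442] F [ 0.4  0.  -1.5] w 0.135 delta [ 0.263 -0.391  0.12 ] spin -0.0005 j6 -1.45
0.035 t 19.55 at [0.5769 0.0278 0.2442] F [ 0.4  0.  -1.5] w 0.135 delta [ 0.228 -0.391  0.214] spin -0.0005 j6 -1.45
0.05 t 19.55 at [0.5769 0.0278 0.2442] F [ 0.4  0.  -1.5] w 0.135 delta [ 0.178 -0.391  0.301] spin -0.0005 j6 -1.45
0.069 t 19.55 at [0.5769 0.0278 0.2442] F [ 0.4  0.  -1.5] w 0.135 delta [ 0.115 -0.391  0.411] spin -0.0005 j6 -1.45
```

```bash
python3 -m jog '[{"delta_pos":[0,-0.1,-0.06],"spin":0},{"delta_pos":[0,-0.2,-0.11],"spin":0},{"delta_pos":[0.1,-0.3,-0.13],"spin":0},{"delta_pos":[0.2,-0.391,-0.13],"spin":0},{"delta_pos":[0.3,-0.391,-0.13],"spin":0},{"delta_pos":[0.397,-0.391,-0.11],"spin":0},{"delta_pos":[0.36,-0.391,-0.05],"spin":0},{"delta_pos":[0.32,-0.391,0.02],"spin":0},{"delta_pos":[0.283,-0.391,0.085],"spin":0},{"delta_pos":[0.283,-0.391,0.085],"spin":0}]'
python3 - <<'E'
from h import *
from plant import telemetry
w=shot('wrist','w6');s=shot('scene','s6');t=shot('top','t6')
go(tcp_tilt(27,.015,.011,0),P[2])
print([ (c,proj(k,boxpt(P,stpt(0,0,.007))).round(1).tolist()) for c,k in (('s',s),('t',t),('w',w))])
cv2.imwrite('pics/w6.png',montage([crop(s,205,275,140,220,5),crop(w,190,320,110,260,3),crop(t,240,290,150,200,4)],[(0,0),(360,0),(0,400)]))
E
```

```text
time_s: 20.55
ee_pos: [0.5251, -0.0223, 0.23]
orientation: [[-0.982, 0.189, -0.003], [0.189, 0.982, 0.0], [0.003, -0.0, -1.0]]
ft_force: [-0.8, -0.6, -0.4]
gripper_width: 0.13
grip_force: 8.0
t 20.7 at [ 0.525  -0.022   0.2317] F [ 0.4  0.6 -0.4] w 0.133 delta [0.002 0.    0.007] spin -0.0005 j6 -1.55
[('s', [[238.4, 188.7]]), ('t', [[263.3, 167.8]]), ('w', [[255.3, 255.3]])]
(600, 750, 3)
```

View pics/w6.png

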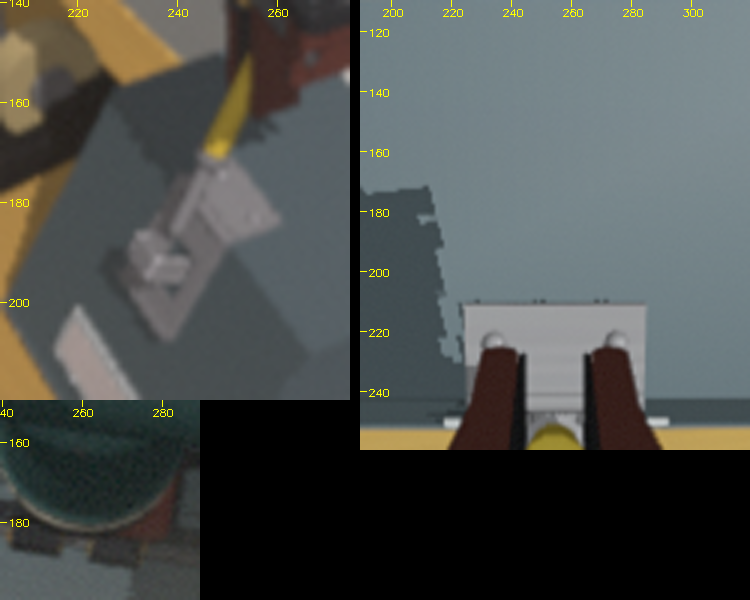

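```bash
python3 - <<'E'
from h import *
np.set_printoptions(linewidth=200)
w,s,s6=load('w3'),load('s3'),load('s6')
g=cv2.cvtColor(w['img'],cv2.COLOR_BGR2GRAY).astype(int)
print('w3 rows 150..', [(r,int(g[r,251:258].mean())) for r in range(150,197)])
print('w3 row175 cols',[(c,int(g[174:177,c].mean())) for c in range(236,274)])
pts={'lidedge':[.0175,0,.13],'hinge?':[.0175,0,.13],'in_up':stpt(-.008+.016,0,.007),'out_up':stpt(.012,0,.007),'out_low':stpt(.012,0,-.007),'legL':stpt(.002,-.011,.007),'legLi':stpt(.002,-.007,.007),'legRi':stpt(.002,.007,.007),'legR':stpt(.002,.011,.007),'tip':np.array([.0475,0,.078])+.003*np.array([S3,0,.5]),'foot':[.092,0,0]}
for k,v in pts.items(): print(k,proj(w,boxpt(P,v)).round(1)[0],proj(s,boxpt(P,v)).round(1)[0])
g=cv2.cvtColor(s['img'],cv2.COLOR_BGR2GRAY)
print('scene s3 cols 224-250'); 
for r in range(182,204): print(r,*g[r,224:250])
E
```

```text
w3 rows 150.. [(150, 167), (151, 147), (152, 159), (153, 170), (154, 172), (155, 162), (156, 153), (157, 139), (158, 126), (159, 113), (160, 111), (161, 112), (162, 112), (163, 113), (164, 112), (165, 102), (166, 70), (167, 61), (168, 58), (169, 56), (170, 57), (171, 67), (172, 97), (173, 131), (174, 131), (175, 107), (176, 107), (177, 117), (178, 140), (179, 164), (180, 165), (181, 160), (182, 143), (183, 114), (184, 146), (185, 169), (186, 174), (187, 154), (188, 117), (189, 114), (190, 123), (191, 146), (192, 156), (193, 154), (194, 140), (195, 108), (196, 136)]
w3 row175 cols [(236, 92), (237, 101), (238, 92), (239, 86), (240, 88), (241, 90), (242, 96), (243, 138), (244, 163), (245, 169), (246, 145), (247, 96), (248, 94), (249, 96), (250, 95), (251, 96), (252, 101), (253, 106), (254, 116), (255, 129), (256, 130), (257, 130), (258, 130), (259, 130), (260, 127), (261, 107), (262, 115), (263, 153), (264, 169), (265, 172), (266, 127), (267, 126), (268, 115), (269, 112), (270, 112), (271, 112), (272, 113), (273, 112)]
lidedge [254.2 152.2] [246.1 181.7]
hinge? [254.2 152.2] [246.1 181
[... 1700 characters left out ...]
78 79 85 98 101 110 107 107 105 108 104 104 103 105 104 90 79 75 76
197 77 76 71 65 62 66 73 88 87 91 95 96 103 99 86 78 85 99 104 104 106 99 84 78 76 76
198 77 76 77 72 67 63 70 95 102 103 104 102 105 105 95 82 90 102 104 105 102 89 79 78 76 78
199 78 77 77 76 72 66 67 87 105 110 107 104 104 104 102 94 99 104 105 103 92 81 77 77 77 76
200 77 77 77 77 76 72 67 75 93 107 108 106 105 104 105 102 103 104 104 97 85 77 77 78 77 78
201 77 77 76 77 77 76 72 68 75 100 110 109 106 105 104 104 104 105 105 89 78 77 76 77 77 77
202 78 77 77 77 78 77 76 70 68 89 107 111 107 105 105 104 104 107 99 83 77 76 76 77 77 77
203 77 77 77 77 76 76 76 71 66 74 93 108 108 106 105 104 104 102 89 80 77 76 78 76 77 76
```

```bash
python3 -m jog '[{"delta_pos":[-0.015,0,-0.008],"spin":0},{"delta_pos":[-0.015,0,-0.008],"spin":0},{"delta_pos":[-0.025,0,0.009],"spin":0},{"delta_pos":[-0.035,0,0.026],"spin":0},{"delta_pos":[-0.045,0,0.043],"spin":0},{"delta_pos":[-0.055,0,0.061],"spin":0},{"delta_pos":[-0.065,0,0.079],"spin":0},{"delta_pos":[-0.075,0,0.096],"spin":0},{"delta_pos":[-0.082,0,0.108],"spin":0},{"delta_pos":[-0.082,0,0.108],"spin":0}]' - 5
python3 - <<'E'
from h import *
s=shot('scene','s7');go(tcp_tilt(27,.035,.0135,0),P[2]);go(tcp_tilt(28,.067,.0135,0),P[2])
g=cv2.cvtColor(s['img'],cv2.COLOR_BGR2GRAY)
for r in range(176,200): print(r,*g[r,226:252])
E
```

```text
time_s: 21.7
ee_pos: [0.5368, -0.0242, 0.2155]
orientation: [[-0.982, 0.188, -0.001], [0.188, 0.982, -0.0], [0.001, -0.0, -1.0]]
ft_force: [-0.1, -0.6, -0.8]
gripper_width: 0.128
grip_force: 5.0
t 21.75 at [ 0.5368 -0.0242  0.2157] F [-0.6 -0.8 -1.3] w 0.136 delta [0.001 0.    0.007] spin -0.0005 j6 -1.56
t 21.75 at [ 0.5368 -0.0242  0.2157] F [-0.6 -0.8 -1.3] w 0.136 delta [-0.095  0.001  0.197] spin -0.0005 j6 -1.56
176 76 75 71 64 61 61 61 62 61 61 60 61 62 69 91 112 147 160 157 140 128 127 129 130 130 130
177 76 77 76 71 65 61 61 61 62 61 62 61 63 79 102 119 140 144 141 125 127 130 130 130 130 129
178 77 75 76 76 67 62 62 63 60 60 61 62 69 82 101 118 123 124 123 117 125 129 131 131 130 130
179 77 76 77 75 71 64 61 60 61 60 60 64 73 80 96 105 108 115 117 113 124 129 130 131 131 131
180 77 77 76 75 75 71 65 61 60 62 63 69 79 86 106 108 100 101 115 118 124 128 131 131 131 130
181 76 77 77 76 76 75 72 65 61 62 65 74 82 99 118 121 106 96 108 123 126 123 127 130 131 131
182 76 77 76 75 76 77 74 67 61 63 72 79 87 111 124 117 106 99 97 114 125 122 123 128 131 130
183 76 77 77 76 77 76 76
[... 895 characters left out ...]
 126 125 129 126 118 97 98 103 104 107 100 84 78 76
193 62 61 66 68 75 81 95 105 116 135 130 120 118 118 118 117 111 99 102 104 105 104 89 80 76 77
194 61 63 67 74 79 81 89 107 131 134 123 119 118 118 116 117 102 100 103 103 103 93 81 76 76 76
195 65 62 66 76 78 78 83 98 125 121 119 120 119 120 120 113 104 103 105 104 97 84 77 76 76 75
196 67 63 63 73 77 79 81 84 97 101 110 107 106 104 106 100 102 103 105 104 90 78 77 75 75 77
197 72 65 62 66 73 88 86 92 94 96 103 99 86 78 84 96 102 104 106 99 84 77 76 78 76 76
198 77 71 66 63 71 96 100 103 104 104 104 104 94 80 89 101 104 104 102 88 78 77 76 77 76 75
199 77 75 71 65 66 89 105 110 107 105 104 106 102 93 99 103 104 105 93 81 76 76 76 75 76 77
```

```bash
python3 -m jog '[{"delta_pos":[-0.012,0,0.024],"spin":0},{"delta_pos":[-0.024,0,0.048],"spin":0},{"delta_pos":[-0.036,0,0.072],"spin":0},{"delta_pos":[-0.048,0,0.096],"spin":0},{"delta_pos":[-0.06,0,0.12],"spin":0},{"delta_pos":[-0.072,0,0.144],"spin":0},{"delta_pos":[-0.082,0,0.162],"spin":0},{"delta_pos":[-0.09,0,0.18],"spin":0},{"delta_pos":[-0.095,0,0.19],"spin":0},{"delta_pos":[-0.095,0,0.19],"spin":0}]'
python3 - <<'E'
from h import *
s=shot('scene','s8');go(tcp_tilt(28,.067,.0135,0),P[2])
g=cv2.cvtColor(s['img'],cv2.COLOR_BGR2HSV)
for r in range(170,192): print(r,*g[r,226:252,1])
E
```

```text
time_s: 22.75
ee_pos: [0.5503, -0.0268, 0.187]
orientation: [[-0.982, 0.188, -0.001], [0.188, 0.982, 0.0], [0.001, -0.0, -1.0]]
ft_force: [0.1, 0.7, -0.8]
gripper_width: 0.135
grip_force: 5.0
t 22.8 at [ 0.5504 -0.0268  0.1871] F [-0.6  0.4 -0.3] w 0.137 delta [-0.002  0.     0.007] spin -0.0005 j6 -1.56
170 21 21 16 16 20 21 24 20 21 24 20 20 27 20 35 81 94 143 143 122 99 96 96 96 95 98
171 17 24 16 16 17 25 21 20 20 25 20 24 24 16 36 86 120 158 151 128 99 100 94 92 114 102
172 12 16 21 16 21 20 21 24 21 16 21 20 20 20 35 95 147 166 161 127 100 106 106 100 100 94
173 20 20 21 24 20 24 21 17 24 24 24 16 21 20 30 106 159 166 159 129 105 98 102 102 96 105
174 16 16 12 21 16 21 21 28 21 24 16 21 20 16 15 117 163 165 158 129 100 103 103 96 77 87
175 20 16 20 16 20 24 17 24 16 21 21 20 20 12 38 126 167 167 155 122 105 96 96 92 88 97
176 16 20 21 24 16 21 20 24 16 25 20 20 16 7 89 148 167 168 156 120 99 99 97 99 95 102
177 17 16 21 20 21 24 16 21 17 25 24 24 12 36 124 162 168 168 154 122 109 95 101 96 106 99
178 16 20 16 20 21 16 20 25 21 24 21 16 4 84 148 165 167 168 151 113 96 100 103 93
[... 306 characters left out ...]
8 168 169 167 148 71 15 8 9 9 7 8 6 6
183 20 20 13 21 20 16 16 16 16 8 35 122 163 167 171 163 108 27 6 8 6 8 8 6 8 8
184 16 12 17 16 16 16 21 20 15 7 84 149 174 174 169 151 64 12 10 8 7 8 10 8 10 6
185 20 12 12 16 21 20 11 11 7 25 118 163 175 176 171 120 34 10 10 10 8 7 10 8 8 8
186 16 17 16 20 24 15 2 5 9 24 103 156 174 175 157 76 19 10 7 7 11 8 9 8 10 8
187 19 16 16 16 16 6 6 6 10 12 55 112 148 154 114 38 10 10 10 10 7 8 7 8 6 8
188 17 23 16 16 11 3 7 9 9 12 11 36 74 81 44 10 8 7 10 5 7 7 10 7 4 9
189 21 19 16 20 6 7 9 7 9 9 7 9 10 13 3 3 3 8 10 10 7 7 10 10 8 23
190 19 20 20 16 6 8 7 9 7 6 7 7 5 3 11 13 6 8 10 7 10 7 7 5 17 32
191 19 20 16 16 7 7 7 9 7 8 7 8 4 4 4 2 3 3 7 7 7 9 5 11 25 28
```

```bash
python3 -m jog '[{"delta_pos":[-0.003,0,0.006],"spin":0},{"delta_pos":[-0.006,0,0.012],"spin":0},{"delta_pos":[-0.01,0,0.017],"spin":0},{"delta_pos":[-0.013,0,0.023],"spin":0},{"delta_pos":[-0.016,0,0.028],"spin":0},{"delta_pos":[-0.016,0,0.028],"spin":0},{"delta_pos":[-0.016,0,0.028],"spin":0},{"delta_pos":[-0.016,0,0.028],"spin":0},{"delta_pos":[-0.016,0,0.028],"spin":0},{"delta_pos":[-0.016,0,0.028],"spin":0}]'
python3 -m jog '[{"delta_pos":[0,0,0],"spin":0},{"delta_pos":[0,0,0],"spin":0},{"delta_pos":[0,0,0],"spin":0},{"delta_pos":[0,0,0],"spin":0},{"delta_pos":[0,0,0],"spin":0},{"delta_pos":[0,0,0],"spin":0},{"delta_pos":[0,0,0],"spin":0},{"delta_pos":[0,0,0],"spin":0},{"delta_pos":[0,0,0],"spin":0},{"delta_pos":[0,0,0],"spin":0}]' 0.45
python3 - <<'E'
from h import *
s=shot('scene','s9');go(tcp_tilt(28,.067,.0135,0),P[2])
g=cv2.cvtColor(s['img'],cv2.COLOR_BGR2HSV)
for r in range(172,192): print(r,*g[r,230:250,1])
E
```

```text
time_s: 23.8
ee_pos: [0.5529, -0.0273, 0.1835]
orientation: [[-0.982, 0.188, -0.0], [0.188, 0.982, -0.0], [0.0, -0.0, -1.0]]
ft_force: [-4.4, 1.3, 5.3]
gripper_width: 0.135
grip_force: 5.0
time_s: 24.8
ee_pos: [0.5531, -0.0273, 0.1831]
orientation: [[-0.982, 0.188, -0.0], [0.188, 0.982, -0.0], [0.0, -0.0, -1.0]]
ft_force: [0.4, 0.6, -0.3]
gripper_width: 0.448
grip_force: 0.0
t 24.85 at [ 0.5531 -0.0273  0.1831] F [-0.8  0.7 -0.1] w 0.454 delta [ 0.016  0.    -0.019] spin -0.0005 j6 -1.56
172 21 20 24 20 21 28 13 32 47 25 19 6 5 14 14 17 35 87 94 101
173 24 21 24 20 29 24 21 4 5 5 14 18 25 20 19 15 65 99 96 96
174 21 24 16 20 16 20 21 21 22 17 15 8 11 4 7 71 108 107 91 92
175 20 20 16 24 25 16 21 24 16 16 3 6 7 10 50 122 136 110 92 89
176 21 20 24 20 21 21 25 21 24 11 3 9 12 39 109 154 149 114 95 77
177 20 16 16 20 21 25 20 25 12 4 3 9 27 95 150 168 149 118 100 84
178 20 20 16 24 25 21 20 20 7 10 10 16 81 144 165 168 149 118 95 94
179 20 16 20 16 12 21 16 15 7 10 16 56 132 163 168 167 152 116 99 95
180 20 21 24 20 16 16 20 7 7 9 39 114 157 167 171 167 151 114 98 99
181 16 16 24 21 21 20 12 3 3 21 92 152 169 169 166 163 140 100 101 108
182 20 16 16 20 25 16 7 3 12 67 139 165 171 171 165 142 112 100 108 110
183 16 21 21 21 16 11 3 6 54 127 161 172 168 165 146 90 73 90 112 117
184 16 16 16 20 12 0 6 36 110 158 168 169 168 158 99 34 46 88 106 116
185 20 20 16 16 4 7 16 82 149 170 171 168 167 131 48 16 27 69 77 71
186 16 16 7 3 3 10 18 109 168 175 174 171 154 90 21 12 15 25 24 17
187 16 4 6 9 9 12 15 78 147 171 173 158 96 33 12 6 10 11 7 8
188 8 5 5 8 12 8 9 29 77 123 144 103 34 8 5 8 7 10 10 9
189 3 5 7 9 9 9 9 10 12 37 53 28 8 10 7 5 7 7 7 7
190 3 8 7 9 9 9 9 9 9 7 7 3 3 8 7 10 7 10 5 5
191 7 7 9 12 11 8 7 6 6 6 6 2 3 3 10 7 10 9 5 14
```

```bash
python3 -m jog '[{"delta_pos":[0,0,-0.1],"spin":0},{"delta_pos":[0,0,-0.25],"spin":0},{"delta_pos":[0,0,-0.4],"spin":0},{"delta_pos":[0,0,-0.6],"spin":0},{"delta_pos":[0,0,-0.8],"spin":0},{"delta_pos":[0,0,-1],"spin":0},{"delta_pos":[0.2,0.2,-1],"spin":0},{"delta_pos":[0.4,0.4,-1],"spin":0},{"delta_pos":[0.6,0.5,-1],"spin":0},{"delta_pos":[0.6,0.5,-1],"spin":0}]'
python3 - <<'E'
from h import *
s=shot('scene','s10');w=shot('wrist','w10');t=shot('top','t10')
cv2.imwrite('pics/f.png',montage([crop(s,205,290,145,245,4),crop(w,100,512,100,384,1.05),crop(t,200,290,140,210,4),crop(s,150,400,80,340,1)],[(0,0),(345,0),(345,300),(0,401)])[:600])
E
```

```text
time_s: 25.85
ee_pos: [0.4755, 0.0655, 0.3332]
orientation: [[-0.983, 0.185, -0.002], [0.185, 0.983, 0.001], [0.002, 0.001, -1.0]]
ft_force: [0.4, 0.8, 0.4]
gripper_width: 0.447
grip_force: 0.0
(661, 778, 3)
```

View pics/f.png

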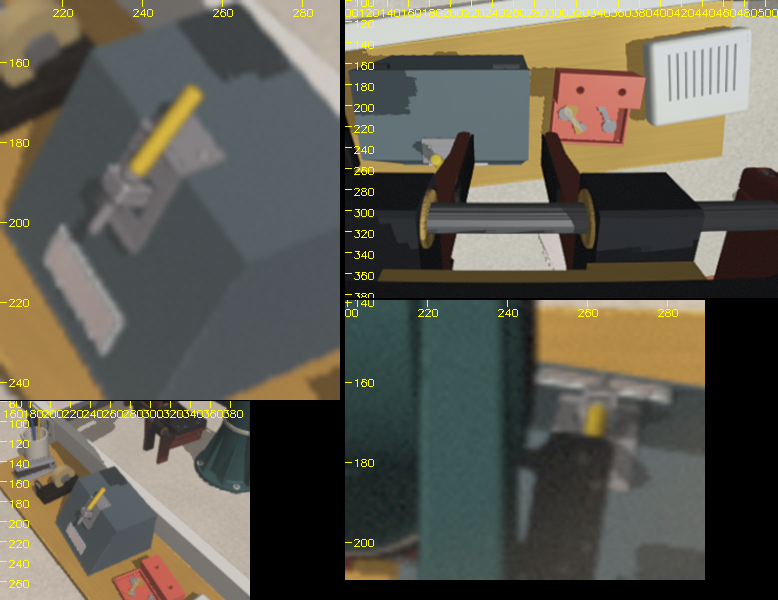

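```bash
python3 -c "
from plant import ticket; print(ticket.job_done())"
```

```text
the job is handed in; nothing more can be done
None
```

The key box is fastened and the job handed in at about 26 s: the lid is shut, the hasp lies flat over the staple, and the pin is down through the staple and released. In the last pictures its collar sits on the staple, as far as the resolution shows. I never moved near the loose items and saw none displaced, but I ran no before/after check on them.

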